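Key-isolate the dimmer pack

ROBOT

A 6-joint arm with a two-finger parallel gripper is mounted at the origin on the work surface. World frame = base frame: x ahead of the robot, y to its left, z up, the work surface at z = 0. Lengths are in m, angles in degrees, forces in N, time in s.
With the tool pointing down it reaches from about 0.3 to 0.825 m from the base axis. Payload 5.4 kg.
Tool frame: the origin (TCP) lies at the very end of the fingers, on their centre line; the grasp point (between the pads) lies 19 mm behind it; z points along the fingers, y is the line along which they close (so a half turn about z gives the same grasp; the last joint's range is limited). The gripper opens to 92 mm and grips with 3 to 60 N. Pads are 20 mm wide; open, the fingers measure 128 mm over their backs; the gripper's body (75 mm by 189 mm) begins 69 mm behind the grasp point.
Start: joints at [-79.761, 9.076, 91.501, -0, 79.423, -12.038], TCP at [0.218, -0.532, 0.215] pointing down, gripper open.
Joint ranges: [-166.64, 166.64], [-54.1, 131.32], [10.49, 154.53], [-73.88, 253.88], [9.74, 151.15], [-171.62, 171.62]. Speed limits (degrees/s): [147.25, 147.25, 180, 180, 180, 180].

INTERFACE

Orientations are given as a 3x3 rotation matrix whose columns are the frame's x, y, z axes.
In Python, from station import bot, eyes gives the robot as it stands.
- The arm moves only by the tool apply_moves, never from a script. Its argument "series" is a list of rows, each an object with "dp": the shift along the tool's x, y, z each as a share of 0.5 m, from -1 to 1, a list of three; "turn": the turn, a rotation vector about the tool's x, y, z each as a share of 2 rad, from -1 to 1, a list of three. In form: [{"dp": [dx, dy, dz], "turn": [ax, ay, az]}, ...]. A call has 1 to 10 rows; each row is the pose to reach, as a shift and turn from the pose commanded when the call began, along the tool's axes at that moment; what a row does not reach only later rows make up. A row lasts 1/8 s, in which the tool goes at most 62.5 mm and 10.7 degrees, less where a joint would pass 70% of its speed; a pose out of reach is approached as far as the arm can. A call with a number of a shift or a turn outside -1 to 1 is refused whole. A call with a gripper value outside its range is refused whole. "jaw" is the opening, from 0 (shut) to 1 (fully open), set as the call begins (left out, the last holds). The fingers move at their own pace and stop on an object; "newtons" is the grip in N (left out, the last holds). Time passes only in rows, so rows that repeat a pose let the fingers close. It gives the time, the measured TCP pose, the force, the opening and the grip force at its end, in the units of the state.
- bot.get_state(): the state, without advancing time (a new reading comes with each control period).
- eyes.read_camera(name): name is "side" or "top"; returns a dict with "frame" (480x640x3 uint8, red, green, blue), "fx", "fy", "cx", "cy" (pixels), "T" (4x4, takes a point from camera to world coordinates). Camera axes: x right, y up, looking along -z (the intrinsics and any distortion apply to the point x, -y, -z); pixel columns grow to the right and rows downward; lengths in m; the calibration is good to about 2 mm. A picture is of the moment at which its call begins. There is no depth.
- bot.close_job(): hands the job in; it is judged then, once.
The state is a dict: "t": time; "joint_positions": joint angles; "joint_velocities": joint speeds; "joint_torque": joint torques, N m; "ee_pos": TCP position; "eef_rot": TCP orientation; "ft_force": force on the tool from outside, world axes, zero at the start; "moment": the same for the moment, N m; "grip_width": finger opening in m; "gripper_force": force on a finger pad.
Only numpy, scipy, OpenCV 4.12 (cv2) and the standard library are available. Lean on these libraries where they do the work, as an engineer would, in place of code of your own. Each camera call takes 0.05 s, during which the arm holds its last target. There are 200 camera calls.

TASK

Isolate the dimmer pack before anyone services its lamps: take the big red-handled key from its wooden stand, feel for the hidden slot down the brass key switch and push the key fully home until its shoulder sits on the brass plate. Then turn it clockwise to its stop, so that the red bow points at the two red marks, and leave it there. Leave the other things on the bench as they are.

Things in the scene. Friction and masses are not known exactly. Their poses are not given: they have to be found in the camera images.
- key_grip (a point): Centre of the key's red bow, its handle: an upright flat plate 60 mm wide (key x), 12 mm thick (key y), 45 mm high; z points up, from blade to bow. The key is 115 mm tall, about 180 g, and starts upright, blade down, in its stand. Below the bow: a neck 14 mm across, 24 mm long, a round shoulder 34 mm across, 6 mm thick, then the blade, in the plane of the bow.
- key_shoulder (a point): Underside of the key's shoulder, on the key's axis, 52.5 mm below key_grip; same axes. Below it hangs the flat steel blade, 40 mm long, 20 mm wide (key x) and 8 mm thick (key y). The blade is the same either way round (half turn).
- stand: Fixed dark wooden key stand, 80 x 80 mm, 60 mm high, origin at the centre of its underside. In its top is a slot 22 x 10 mm and 45 mm deep (long side along the stand's x) in which the key's blade stands, shoulder on the top: lift the key 45 mm or more to clear it.
- lock_mouth (a point): Centre of the key switch's mouth, on the top face of its brass plate (64 mm square, 14 mm thick, top 94 mm above the bench); axes of the dimmer pack: x from its front to its back, z up. A round throat 26 mm across leads 14 mm down to a black barrel with the slot. A blade out of line with the slot rests on the barrel, shoulder 26 mm above the plate; home, the shoulder lies on the plate.
- barrel_face (a point): Centre of the barrel's flat top, 14 mm below the mouth; axes of the pack, not of the slot. The slot, 24 x 10.5 mm, starts at an unknown angle: along the pack's x (green marks) or up to 0.9 rad clockwise of it from above; the blade enters within about 0.12 rad of it and has that much play.
- barrel_stop (a point): Same point as barrel_face. The barrel turns clockwise (from above) with about 0.15 N m, stays where it is left, and stops where its slot lies along the pack's y axis (red marks).
- pack: Grey steel dimmer pack, fixed, 200 (x) x 280 (y) x 80 mm high, origin at the centre of its underside, front facing -x of its own frame. The key switch is on its top at 50 mm in front of the centre, low fader caps behind it.
- gel_frame: Loose flat grey steel gel frame, 190 mm square, 4 mm thick. Bystander.
- heat_shield: Loose copper heat shield, 160 x 110 x 31 mm. Bystander.
- wing_nut: Loose large brass wing nut, 75 mm across. Bystander.
- lens: Loose smoked glass lens, 120 mm across, lying on the steel tray of the wall's swing arm (tray 150 mm above the bench, 200 mm square, left and far). Bystander.
- focus_handle: Loose black plastic focus handle, 150 mm long with its stud. Bystander.
- driver: Loose screwdriver. Bystander.
Mind the look-alikes: they are no part of the job. Several things have the shape of the stand; the one meant has the colours described above.

How it is judged:
By the outcome, as a careful person would: the job done as asked, in the order asked, and still so for the second after the job is handed in, with the robot touching nothing.
It also fails if it takes over 53 s, if anything falls off the work surface, if the arm or the gripper's body presses on something with over 40 N, if the wrist force passes 120 N, or if a joint passes its speed limit or range.

## Working session

There is one attempt and no reset: what is moved stays moved. The work goes in short steps, Python scripts to look and compute and a tool call to move; the robot and the scene stay as the last step left them, time stands still between calls to the robot, and variables do not carry over. Pictures are saved under pics/ and viewed, at most 10 in all, crops included, and the job is handed in when it is done.

Besides the shell and the picture viewer there is one more tool, called after "Emit:" in YAML: its name, and indented under it one key for each argument. apply_moves: Moves the arm, as the interface text tells. Shift numbers are shares of 0.5 m and turn numbers shares of 2 rad, none past 1 either way. Its arguments: {"type":"object","properties":{"series":{"type":"array"},"jaw":{"type":"number"},"newtons":{"type":"number"}},"required":["series"]}

```bash
mkdir -p pics; ls; python3 - <<'E'
from station import bot, eyes
import cv2,numpy as np
for n in("side","top"):
    c=eyes.read_camera(n); cv2.imwrite(f"pics/{n}0.png",c["frame"][:,:,::-1])
    print(n,{k:(np.round(v,4).tolist() if k=="T" else v) for k,v in c.items() if k!="frame"})
s=bot.get_state();print(s)
E
```

```text
pics
side {'fx': 436.8254768853887, 'fy': 436.8254768853887, 'cx': 314.4254368652741, 'cy': 240.21851284008324, 'T': [[0.9882, 0.1237, -0.0905, 0.4131], [-0.153, 0.7572, -0.6351, -0.8359], [-0.0101, 0.6414, 0.7671, 1.0623], [0.0, 0.0, 0.0, 1.0]]}
top {'fx': 561.4120260799765, 'fy': 561.4120260799765, 'cx': 311.96685003750684, 'cy': 246.90631221760083, 'T': [[-0.0253, 0.9814, -0.1904, 0.2014], [-0.9997, -0.0247, 0.0056, -0.0744], [0.0008, 0.1905, 0.9817, 1.8304], [0.0, 0.0, 0.0, 1.0]]}
{'t': 0.1, 'joint_positions': array([-7.97608000e+01,  9.10975458e+00,  9.15641797e+01,  1.36421707e-03,
        7.94228630e+01, -1.20364214e+01]), 'joint_velocities': array([-0.01089891, -0.03050367, -0.18230515, -0.089369  ,  0.03293407,
        0.04061439]), 'joint_torque': array([ 1.52120833e-04, -3.86507034e+01, -3.22958744e+01,  7.04089017e-02,
        3.40131798e-02, -4.08422284e-05]), 'ee_pos': array([ 0.21786005, -0.53152542,  0.21371717]), 'eef_rot': array([[ 9.25372805e-01,  3.79058169e-01, -2.77277203e-04],
       [ 3.79058085e-01, -9.25371380e-01,  1.66668601e-03],
       [ 3.75186559e-04, -1.64741007e-03, -9.99998573e-01]]), 'ft_force': array([ 0.08228149, -0.19325008, -0.33616405]), 'moment': array([ 0.03969334, -0.02585311,  0.02513464]), 'gripper_force': 0.0, 'grip_width': 0.09178529007822754}
```

View pics/side0.png

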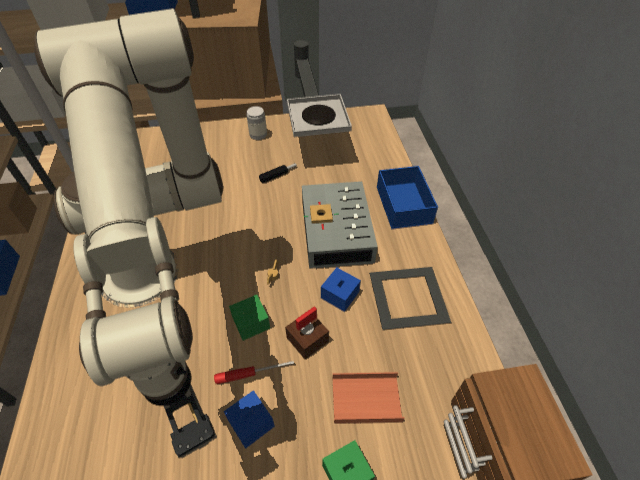

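View pics/top0.png

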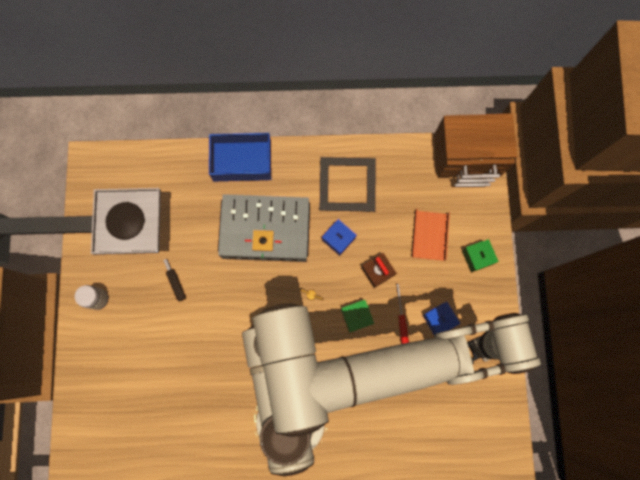

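The side view shows the dark brown stand with the red-bowed key at about (307,330); in the top view it is at (379,268). The look-alikes are blue blocks (side 341,288 and 249,418) and green blocks (side 251,317 and 349,465). Only the brown one is wooden and holds the red key. The brass switch is at side (321,213), top (263,240). I'll confirm this in one enlarged crop.

```bash
python3 - <<'E'
import cv2,numpy as np
a=cv2.imread("pics/side0.png");b=cv2.imread("pics/top0.png")
def crop(im,x,y,w,h,k): return cv2.resize(im[y:y+h,x:x+w],(400,300),interpolation=cv2.INTER_CUBIC)
m=np.vstack([np.hstack([crop(a,275,300,66,50,0),crop(b,346,244,66,50,0)]),np.hstack([crop(a,288,188,66,50,0),crop(b,230,215,66,50,0)])])
cv2.imwrite("pics/crop1.png",m)
E
```

```text
(no output)
```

View pics/crop1.png

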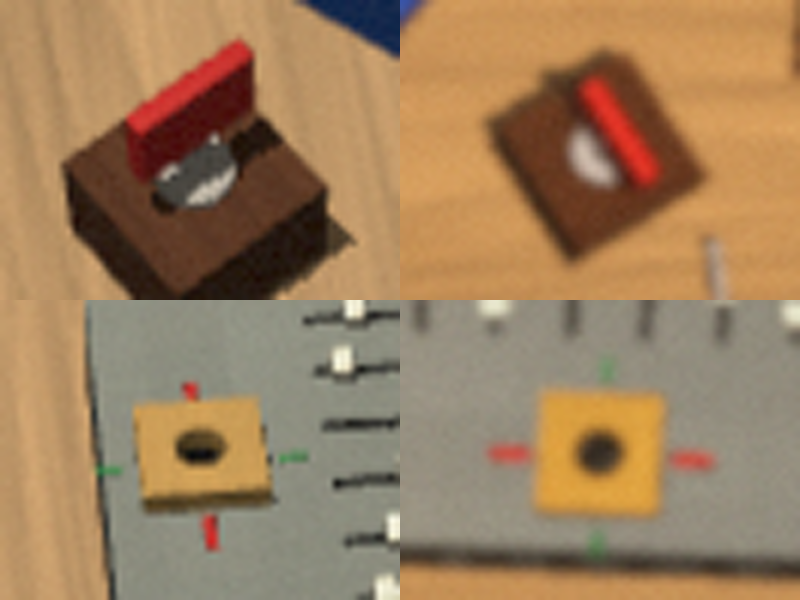

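The crop confirms it: the red-bowed key stands in the dark brown wooden stand, and the switch has green marks along the pack's x and red marks along its y. Next I'll measure from both views.

```bash
cat > h.py <<'E'
import numpy as np,cv2
def ray(c,u,v):
    d=np.array([(u-c["cx"])/c["fx"],-(v-c["cy"])/c["fy"],-1.]); T=np.array(c["T"]); return T[:3,3],T[:3,:3]@d
def tri(ca,pa,cb,pb):
    o1,d1=ray(ca,*pa);o2,d2=ray(cb,*pb)
    s=np.linalg.lstsq(np.c_[d1,-d2],o2-o1,rcond=None)[0]
    p,q=o1+s[0]*d1,o2+s[1]*d2
    return (p+q)/2,np.linalg.norm(p-q)*1e3
def onz(c,p,z):
    o,d=ray(c,*p); return o+d*(z-o[2])/d[2]
def proj(c,P):
    T=np.array(c["T"]);q=T[:3,:3].T@(np.array(P)-T[:3,3]);return np.array([c["cx"]-c["fx"]*q[0]/q[2],c["cy"]+c["fy"]*q[1]/q[2]])
E
python3 - <<'E'
from station import eyes
from h import *
S,T=eyes.read_camera("side"),eyes.read_camera("top")
def blob(c,f,box):
    x,y,w,h=box; I=c["frame"][y:y+h,x:x+w].astype(int);m=f(I[...,0],I[...,1],I[...,2]).astype(np.uint8)
    n,l,st,ce=cv2.connectedComponentsWithStats(m); k=1+np.argmax(st[1:,4]); pts=np.argwhere(l==k)[:,::-1].astype(np.float32)+[x,y]
    return pts.mean(0),pts.astype(np.float32),st[k,4]
red=lambda r,g,b:(r>170)&(g<90)&(b<90)
for c,box in((S,(275,300,66,50)),(T,(346,244,66,50))):
    m,p,n=blob(c,red,box); print("bow",m,n,cv2.fitLine(p,cv2.DIST_L2,0,.01,.01).ravel(),p.min(0),p.max(0))
brass=lambda r,g,b:(r>170)&(g>110)&(b<110)&(r-b>90)
dark=lambda r,g,b:(r<110)&(r-b<60)
for c,box,db in((S,(288,188,66,50),(312,203,18,17)),(T,(230,215,66,50),(254,232,18,18))):
    m,p,n=blob(c,brass,box);h=cv2.convexHull(p);M=cv2.moments(h);print("brass",M["m10"]/M["m00"],M["m01"]/M["m00"],n,cv2.minAreaRect(p))
    m2,p2,n2=blob(c,dark,db);print("hole",m2,n2,p2.min(0),p2.max(0))
bs,bt=(306,314.2),(382,265.7)
print("bow tri",tri(S,bs,T,bt)); print("lock tri",tri(S,(320.6,212.2),T,(262.4,240.2)))
# side ends of bow top midline
a=onz(S,(275+133/6.06-.4,300+127/6-.4),.154);b=onz(S,(275+248/6.06-.4,300+48/6-.4),.154);print("bow side ends",a,b,np.degrees(np.arctan2(*(b-a)[1::-1])))
a=onz(T,(346+191/6.06-.4,244+80/6-.4),.154);b=onz(T,(346+250/6.06-.4,244+184/6-.4),.154);print("bow top ends",a,b,np.degrees(np.arctan2(*(b-a)[1::-1])))
# red marks
a=onz(T,(230+90/6.06-.4,215+153/6-.4),.08);b=onz(T,(230+315/6.06-.4,215+161/6-.4),.08);print("red marks",a,b,np.degrees(np.arctan2(*(a-b)[1::-1])))
a=onz(S,(288+190/6.06-.4,188+82/6-.4),.08);b=onz(S,(288+211/6.06-.4,188+250/6-.4),.08);print("red marks S",a,b,np.degrees(np.arctan2(*(a-b)[1::-1])))
E
```

```text
bow [305.43902439 313.85365854] 82 [  0.8185749   -0.57439977 305.43903    313.85367   ] [296. 307.] [315. 321.]
bow [382.046875 265.46875 ] 64 [  0.5326232   0.8463525 382.04688   265.46875  ] [377. 258.] [387. 273.]
brass 320.48431024274714 212.2202486678508 245 ((320.6471862792969, 212.0609130859375), (14.605645179748535, 20.519149780273438), 85.91438293457031)
hole [320.5    212.1875] 32 [317. 210.] [324. 214.]
brass 262.16190476190474 240.02111801242236 360 ((261.7801818847656, 240.01751708984375), (21.520511627197266, 20.2729434967041), 3.5763344764709473)
hole [262.5 240. ] 26 [260. 238.] [265. 242.]
bow tri (array([ 0.46639712, -0.29653836,  0.13594031]), np.float64(0.22184347273856755))
lock tri (array([0.56306395, 0.07136647, 0.09568616]), np.float64(0.6846364609256919))
bow side ends [ 0.44105236 -0.32094531  0.154     ] [ 0.49059378 -0.29274631  0.154     ] 29.648557292968235
bow top ends [ 0.49070864 -0.28070693  0.154     ] [ 0.43699065 -0.30752748  0.154     ] -153.46776138416104
red marks [0.56844643 0.12982057 0.08      ] [0.56114563 0.01174029 0.08      ] 86.46196041285904
red marks S [0.56772265 0.13390583 0.08      ] [0.55912455 0.01568453 0.08      ] 85.84026697117382
```

```bash
cat >> h.py <<'E'
def mv(cmd,tgt):
    "cmd,tgt=(x,y,z,yaw deg), tool down -> dp shares, turn z share"
    c,s=np.cos(np.radians(cmd[3])),np.sin(np.radians(cmd[3])); X,Y,Z=np.subtract(tgt[:3],cmd[:3])
    print("dp",np.round(np.array([c*X+s*Y,s*X-c*Y,-Z])/.5,4).tolist(),"turnz",round(-np.radians(tgt[3]-cmd[3])/2,4))
def after(cmd,dp,tz):
    c,s=np.cos(np.radians(cmd[3])),np.sin(np.radians(cmd[3])); x,y,z=np.array(dp)*.5
    return (cmd[0]+c*x+s*y,cmd[1]+s*x-c*y,cmd[2]-z,cmd[3]-np.degrees(tz*2))
E
python3 - <<'E'
from station import eyes
from h import *
S,T=eyes.read_camera("side"),eyes.read_camera("top")
print(tri(S,(305.6,314),T,(382,265.5)))
a=onz(S,(275+133/6.06-.4,300+127/6-.4),.135);b=onz(S,(275+248/6.06-.4,300+48/6-.4),.135);print("bow side ends",a,b,(a+b)/2,np.degrees(np.arctan2(*(b-a)[1::-1])))
b=onz(T,(346+191/6.06-.4,244+80/6-.4),.135);a=onz(T,(346+250/6.06-.4,244+184/6-.4),.135);print("bow top ends",a,b,(a+b)/2,np.degrees(np.arctan2(*(b-a)[1::-1])))
mv((.218,-.532,.215,22.28),(.466,-.2965,.2,28))
E
```

```text
(array([ 0.46611813, -0.29647376,  0.13728698]), np.float64(1.1465208822712252))
bow side ends [ 0.4416369  -0.31017424  0.135     ] [ 0.49221465 -0.28138535  0.135     ] [ 0.46692578 -0.2957798   0.135     ] 29.64855729296819
bow top ends [ 0.43966029 -0.31016952  0.135     ] [ 0.4939871  -0.28304499  0.135     ] [ 0.46682369 -0.29660725  0.135     ] 26.532238615838924
dp [0.6375, -0.2478, 0.03] turnz -0.0499
```

Emit:
apply_moves:
  series:
    - {"dp": [0.638, -0.248, 0.03], "turn": [0, 0, -0.05]}
    - {"dp": [0.638, -0.248, 0.03], "turn": [0, 0, -0.05]}
    - {"dp": [0.638, -0.248, 0.03], "turn": [0, 0, -0.05]}
    - {"dp": [0.638, -0.248, 0.03], "turn": [0, 0, -0.05]}
    - {"dp": [0.638, -0.248, 0.03], "turn": [0, 0, -0.05]}
    - {"dp": [0.638, -0.248, 0.03], "turn": [0, 0, -0.05]}
    - {"dp": [0.638, -0.248, 0.03], "turn": [0, 0, -0.05]}
    - {"dp": [0.638, -0.248, 0.03], "turn": [0, 0, -0.05]}
  jaw: 1
  newtons: 10

```text
t: 1.3
ee_pos: [0.4656, -0.297, 0.1996]
eef_rot: [[0.883, 0.469, -0.0], [0.469, -0.883, -0.0], [-0.001, 0.0, -1.0]]
ft_force: [-1.3, -0.3, -0.5]
grip_width: 0.0921
gripper_force: 0.0
```

Emit:
apply_moves:
  series:
    - {"dp": [0, 0, 0.07], "turn": [0, 0, 0]}
    - {"dp": [0, 0, 0.14], "turn": [0, 0, 0]}
    - {"dp": [0, 0, 0.212], "turn": [0, 0, 0]}
    - {"dp": [0, 0, 0.212], "turn": [0, 0, 0]}
    - {"dp": [0, 0, 0.212], "turn": [0, 0, 0]}

```text
t: 1.92
ee_pos: [0.4664, -0.2978, 0.0952]
eef_rot: [[0.883, 0.468, 0.001], [0.468, -0.883, -0.002], [0.001, 0.002, -1.0]]
ft_force: [0.6, -0.5, 0.8]
grip_width: 0.0918
gripper_force: 0.0
```

Emit:
apply_moves:
  series:
    - {"dp": [0, 0, 0], "turn": [0, 0, 0]}
    - {"dp": [0, 0, 0], "turn": [0, 0, 0]}
    - {"dp": [0, 0, 0], "turn": [0, 0, 0]}
    - {"dp": [0, 0, 0], "turn": [0, 0, 0]}
    - {"dp": [0, 0, 0], "turn": [0, 0, 0]}
    - {"dp": [0, 0, 0], "turn": [0, 0, 0]}
    - {"dp": [0, 0, 0], "turn": [0, 0, 0]}
    - {"dp": [0, 0, 0], "turn": [0, 0, 0]}
  jaw: 0
  newtons: 10

```text
t: 2.92
ee_pos: [0.4661, -0.2963, 0.0936]
eef_rot: [[0.883, 0.47, -0.0], [0.47, -0.883, 0.0], [-0.0, -0.0, -1.0]]
ft_force: [-0.6, 1.3, 1.2]
grip_width: 0.0139
gripper_force: 0.6
```

Emit:
apply_moves:
  series:
    - {"dp": [0, 0, 0], "turn": [0, 0, 0]}
    - {"dp": [0, 0, 0], "turn": [0, 0, 0]}
    - {"dp": [0, 0, 0], "turn": [0, 0, 0]}
    - {"dp": [0, 0, 0], "turn": [0, 0, 0]}
  newtons: 45

```text
t: 3.42
ee_pos: [0.4659, -0.2961, 0.0935]
eef_rot: [[0.883, 0.47, -0.001], [0.47, -0.883, 0.001], [-0.0, -0.001, -1.0]]
ft_force: [-1.1, 2.1, 1.5]
grip_width: 0.0122
gripper_force: 45.0
```

Emit:
apply_moves:
  series:
    - {"dp": [0, 0, -0.04], "turn": [0, 0, 0]}
    - {"dp": [0, 0, -0.1], "turn": [0, 0, 0]}
    - {"dp": [0, 0, -0.16], "turn": [0, 0, 0]}
    - {"dp": [0, 0, -0.22], "turn": [0, 0, 0]}
    - {"dp": [0, 0, -0.22], "turn": [0, 0, 0]}
    - {"dp": [0, 0, -0.22], "turn": [0, 0, 0]}

```text
t: 4.18
ee_pos: [0.4656, -0.296, 0.2019]
eef_rot: [[0.883, 0.469, -0.002], [0.469, -0.883, 0.001], [-0.001, -0.002, -1.0]]
ft_force: [-0.6, 0.4, -2.2]
grip_width: 0.0114
gripper_force: 45.0
```

```bash
python3 - <<'E'
from station import bot
from h import *
s=bot.get_state();print(s["ee_pos"],s["ft_force"],s["grip_width"])
c=(.4660,-.2965,.204,28.)
mv(c,(.563,.0714,.21,102))
mv((.563,.0714,.21,102),(.563,.0714,.21,176.2))
E
```

```text
[ 0.46557299 -0.29601074  0.20189746] [-0.55094175  0.39096175 -2.20799636] 0.011409404094478598
dp [0.5167, -0.5586, -0.012] turnz -0.6458
dp [0.0, 0.0, -0.0] turnz -0.6475
```

Emit:
apply_moves:
  series:
    - {"dp": [0.07, -0.08, -0.012], "turn": [0, 0, -0.08]}
    - {"dp": [0.15, -0.16, -0.012], "turn": [0, 0, -0.17]}
    - {"dp": [0.22, -0.24, -0.012], "turn": [0, 0, -0.26]}
    - {"dp": [0.3, -0.32, -0.012], "turn": [0, 0, -0.35]}
    - {"dp": [0.37, -0.4, -0.012], "turn": [0, 0, -0.44]}
    - {"dp": [0.44, -0.48, -0.012], "turn": [0, 0, -0.53]}
    - {"dp": [0.517, -0.559, -0.012], "turn": [0, 0, -0.62]}
    - {"dp": [0.517, -0.559, -0.012], "turn": [0, 0, -0.646]}

```text
t: 5.18
ee_pos: [0.5623, 0.0754, 0.207]
eef_rot: [[-0.216, 0.976, -0.004], [0.976, 0.216, 0.001], [0.002, -0.003, -1.0]]
ft_force: [0.1, -0.6, -3.0]
grip_width: 0.0117
gripper_force: 45.0
```

Emit:
apply_moves:
  series:
    - {"dp": [0, 0, 0], "turn": [0, 0, -0.09]}
    - {"dp": [0, 0, 0], "turn": [0, 0, -0.18]}
    - {"dp": [0, 0, 0], "turn": [0, 0, -0.27]}
    - {"dp": [0, 0, 0], "turn": [0, 0, -0.36]}
    - {"dp": [0, 0, 0], "turn": [0, 0, -0.45]}
    - {"dp": [0, 0, 0], "turn": [0, 0, -0.54]}
    - {"dp": [0, 0, 0], "turn": [0, 0, -0.62]}
    - {"dp": [0, 0, 0], "turn": [0, 0, -0.6475]}
    - {"dp": [0, 0, 0], "turn": [0, 0, -0.6475]}
    - {"dp": [0, 0, 0], "turn": [0, 0, -0.6475]}

```text
t: 6.42
ee_pos: [0.5626, 0.0718, 0.2084]
eef_rot: [[-0.998, 0.067, -0.002], [0.067, 0.998, 0.0], [0.002, 0.0, -1.0]]
ft_force: [0.6, 0.1, -2.5]
grip_width: 0.0118
gripper_force: 45.0
```

```bash
python3 - <<'E'
from station import bot,eyes
from h import *
s=bot.get_state();print(s["ee_pos"],s["eef_rot"],s["ft_force"],s["grip_width"])
S,T=eyes.read_camera("side"),eyes.read_camera("top")
e=s["ee_pos"]
out=[]
for n,c in(("S",S),("T",T)):
    for dz in(.0415,-.0335,-.0735): print(n,dz,proj(c,e+[0,0,dz]).round(1))
    p=proj(c,e+[0,0,-.03]).astype(int); x,y=p-[40,30]; print(x,y)
    out.append(cv2.resize(c["frame"][y:y+60,x:x+80,::-1],(400,300),interpolation=cv2.INTER_CUBIC)); cv2.imwrite(f"pics/full_{n}.png",c["frame"][:,:,::-1])
cv2.imwrite("pics/over.png",np.hstack(out))
E
```

```text
[0.56256844 0.07175504 0.20838646] [[-9.97765820e-01  6.67818812e-02 -1.88388680e-03]
 [ 6.67816853e-02  9.97767598e-01  1.66765438e-04]
 [ 1.89081812e-03  4.05837180e-05 -9.99998212e-01]] [ 0.58056928  0.12474653 -2.53536822] 0.011761619338292081
S 0.0415 [320.6 173.7]
S -0.0335 [320.5 193.3]
S -0.0735 [320.5 203. ]
280 162
T 0.0415 [257.7 229.7]
T -0.0335 [260.  235.2]
T -0.0735 [261.2 237.9]
219 204
```

View pics/over.png

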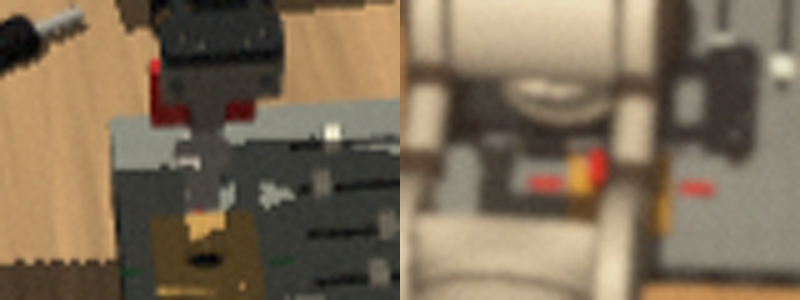

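The side crop shows the key hanging centred over the throat in x (blade at column about 320.5, hole 320.6). In the top crop only the front tip of the bow shows, at about (258,237). I'll check y against that tip and the bottom edge of the bow.

```bash
python3 - <<'E'
from station import bot,eyes
from h import *
S,T=eyes.read_camera("side"),eyes.read_camera("top")
s=bot.get_state();e=s["ee_pos"];R=s["eef_rot"]
P=lambda c,x,y,z:proj(c,e+R@np.array([x,y,-z])).round(1)
I=T["frame"].astype(int);sub=I[230:244,252:264]
red=(sub[...,0]>130)&(sub[...,1]<90)&(sub[...,0]-sub[...,1]>80)
w=np.where(sub[...,0]-sub[...,1]>60,sub[...,0]-sub[...,1],0)
print(sub[...,0]-sub[...,1])
print("top tip model", [P(T,30,y,z) for y in(-6,6) for z in()] ,[P(T,.03,y,z) for y in(-.006,.006) for z in(.0415,-.0035)])
I=S["frame"].astype(int);d=I[...,0]-I[...,1]
print(d[172:192,308:334:2])
print("side model",[P(S,x,y,z) for x in(.03,-.03) for y in(-.006,) for z in(.0415,-.0035)])
E
```

```text
[[ 11   9   7  11   8   8   8   6  11  13  17  19]
 [ 10  12  10  12   9   7   9   9  11  15  18  18]
 [ 13  12  14  11  14  17  21  15  15  15  16  19]
 [ 12  14  14  17  26  44  52  41  18  17  19  21]
 [ 20  23  27  33  55  90 103  80  39  20  17  18]
 [ 26  38  42  48  78 121 140 113  57  24  20  19]
 [ 31  45  51  57  87 132 152 125  67  27  18  19]
 [ 30  47  56  65  94 137 153 123  68  29  21  17]
 [ 34  49  58  66  95 137 150 120  58  27  20  23]
 [ 40  52  57  67  91 123 132  99  49  22  19  22]
 [ 51  51  58  65  74  91  96  70  32  21  16  18]
 [ 48  52  56  58  62  64  64  44  22  14  15  17]
 [ 36  42  47  50  49  46  44  32  24  17  16  16]
 [ 25  31  34  36  35  37  31  27  19  16  16  17]]
top tip model [] [array([259.1, 239.7]), array([260.5, 242.8]), array([254.9, 239.5]), array([256.5, 242.6])]
[[ 39  39   0  -1   0  -3  -1  -3   2   3   3   2  -4]
 [ 40  57   3  -1   4  -5   4   1   1  -1   2   6   2]
 [ 41 133  20  -3  -2   2   2   4   3   0   0   3   0]
 [ 40 138  38   2   1   4   2   1   2   5   5   5   6]
 [ 39 100  28   4   1   5   6   6   2   3   2   5   4]

[... 229 characters left out ...]
  27   2   5   4   5   5   4  12  17  13  21]
 [ 36  71  44  16  20   1   5   5   5  41  48  48  32]
 [ 39  67  69  61  63   4   3   5   6  59  65  49  15]
 [ 30  66  65  65  63   5   5   5   8  56  61  46   1]
 [  5  50  65  67  64   2   2   3   9  53  42  33   0]
 [  0  27  56  45  41   1   5   7   6  21  15  13   0]
 [ -3   1  19  15  12   5   7   3   1  -1  -1  -2  -2]
 [ -2   0  -1  -1   0   3   3   2   2  -4   0   0  -2]
 [ -2  -3  -2   0   7   4   4   5   3  -1   0  -1  -3]
 [ -3  -1   0   1   4   5   4   7   6   0  -2  -3  -1]
 [ -2  -3  -2  -2   2   5   3   4   4  -2   0  -3  -1]]
side model [array([310.1, 175.6]), array([310.4, 187.5]), array([331.7, 174.2]), array([331.4, 186.1])]
```

Residuals are small: side suggests +1.5 mm in y, top −2.7 mm. I'll go with about the current y and feel my way down.

Emit:
apply_moves:
  series:
    - {"dp": [0, 0.001, 0.04], "turn": [0, 0, 0]}
    - {"dp": [0, 0.001, 0.072], "turn": [0, 0, 0]}
    - {"dp": [0, 0.001, 0.076], "turn": [0, 0, 0]}
    - {"dp": [0, 0.001, 0.08], "turn": [0, 0, 0]}
    - {"dp": [0, 0.001, 0.084], "turn": [0, 0, 0]}
    - {"dp": [0, 0.001, 0.088], "turn": [0, 0, 0]}
    - {"dp": [0, 0.001, 0.088], "turn": [0, 0, 0]}

```text
t: 7.5
ee_pos: [0.5632, 0.0722, 0.1657]
eef_rot: [[-0.998, 0.066, 0.0], [0.066, 0.998, -0.0], [-0.0, -0.0, -1.0]]
ft_force: [-0.5, -0.1, -1.8]
grip_width: 0.0117
gripper_force: 45.0
```

Emit:
apply_moves:
  series:
    - {"dp": [0, 0, 0.003], "turn": [0, 0, 0]}
    - {"dp": [0, 0, 0.006], "turn": [0, 0, 0]}
    - {"dp": [0, 0, 0.009], "turn": [0, 0, 0]}
    - {"dp": [0, 0, 0.012], "turn": [0, 0, 0]}
    - {"dp": [0, 0, 0.012], "turn": [0, 0, 0]}

```text
t: 8.12
ee_pos: [0.563, 0.0723, 0.1594]
eef_rot: [[-0.998, 0.066, -0.0], [0.066, 0.998, 0.0], [0.0, 0.0, -1.0]]
ft_force: [0.0, -0.2, -2.4]
grip_width: 0.0116
gripper_force: 45.0
```

In the throat with no side load. On down to the barrel, in small steps.

Emit:
apply_moves:
  series:
    - {"dp": [0, 0, 0.003], "turn": [0, 0, 0]}
    - {"dp": [0, 0, 0.006], "turn": [0, 0, 0]}
    - {"dp": [0, 0, 0.008], "turn": [0, 0, 0]}
    - {"dp": [0, 0, 0.01], "turn": [0, 0, 0]}
    - {"dp": [0, 0, 0.01], "turn": [0, 0, 0]}

```text
t: 8.75
ee_pos: [0.5631, 0.0723, 0.1545]
eef_rot: [[-0.998, 0.066, -0.0], [0.066, 0.998, 0.0], [0.0, 0.0, -1.0]]
ft_force: [-0.4, 0.2, -2.5]
grip_width: 0.0116
gripper_force: 45.0
```

Emit:
apply_moves:
  series:
    - {"dp": [0, 0, 0.001], "turn": [0, 0, 0]}
    - {"dp": [0, 0, 0.002], "turn": [0, 0, 0]}
    - {"dp": [0, 0, 0.002], "turn": [0, 0, 0]}

```text
t: 9.12
ee_pos: [0.5631, 0.0723, 0.1536]
eef_rot: [[-0.998, 0.066, -0.0], [0.066, 0.998, 0.0], [0.0, 0.0, -1.0]]
ft_force: [0.5, -0.5, -2.3]
grip_width: 0.0119
gripper_force: 45.0
```

Emit:
apply_moves:
  series:
    - {"dp": [0, 0, 0.002], "turn": [0, 0, 0]}
    - {"dp": [0, 0, 0.003], "turn": [0, 0, 0]}
    - {"dp": [0, 0, 0.003], "turn": [0, 0, 0]}

```text
t: 9.5
ee_pos: [0.5634, 0.0722, 0.1533]
eef_rot: [[-0.998, 0.066, 0.001], [0.066, 0.998, -0.0], [-0.001, -0.0, -1.0]]
ft_force: [-1.8, -0.1, 5.4]
grip_width: 0.012
gripper_force: 45.0
```

Contact is at TCP z of about 0.1535, which is the barrel top. I'll keep a light press and turn clockwise in small steps to feel for the slot.

Emit:
apply_moves:
  series:
    - {"dp": [0, 0, 0.001], "turn": [0, 0, 0.03]}
    - {"dp": [0, 0, 0.001], "turn": [0, 0, 0.06]}
    - {"dp": [0, 0, 0.001], "turn": [0, 0, 0.06]}

```text
t: 9.88
ee_pos: [0.5642, 0.0719, 0.1533]
eef_rot: [[-0.983, 0.185, 0.003], [0.185, 0.983, -0.001], [-0.003, -0.0, -1.0]]
ft_force: [-1.5, -0.3, 6.1]
grip_width: 0.0114
gripper_force: 45.0
```

Emit:
apply_moves:
  series:
    - {"dp": [0, 0, 0], "turn": [0, 0, 0.03]}
    - {"dp": [0, 0, 0], "turn": [0, 0, 0.06]}
    - {"dp": [0, 0, 0], "turn": [0, 0, 0.06]}

```text
t: 10.25
ee_pos: [0.5644, 0.0718, 0.1532]
eef_rot: [[-0.954, 0.301, 0.003], [0.301, 0.954, -0.001], [-0.003, 0.0, -1.0]]
ft_force: [0.1, -1.4, 6.0]
grip_width: 0.0118
gripper_force: 45.0
```

Emit:
apply_moves:
  series:
    - {"dp": [0, 0, 0], "turn": [0, 0, 0.03]}
    - {"dp": [0, 0, 0], "turn": [0, 0, 0.05]}
    - {"dp": [0, 0, 0], "turn": [0, 0, 0.05]}

```text
t: 10.62
ee_pos: [0.5645, 0.0716, 0.1531]
eef_rot: [[-0.919, 0.394, 0.003], [0.394, 0.919, -0.001], [-0.004, 0.0, -1.0]]
ft_force: [-0.8, -1.4, 5.6]
grip_width: 0.0117
gripper_force: 45.0
```

Emit:
apply_moves:
  series:
    - {"dp": [0, 0, 0.001], "turn": [0, 0, 0.03]}
    - {"dp": [0, 0, 0.001], "turn": [0, 0, 0.05]}
    - {"dp": [0, 0, 0.001], "turn": [0, 0, 0.05]}

```text
t: 11.0
ee_pos: [0.5646, 0.0714, 0.153]
eef_rot: [[-0.875, 0.484, 0.004], [0.484, 0.875, -0.002], [-0.004, 0.0, -1.0]]
ft_force: [-0.1, -2.1, 6.3]
grip_width: 0.0119
gripper_force: 45.0
```

Emit:
apply_moves:
  series:
    - {"dp": [0, 0, 0], "turn": [0, 0, 0.03]}
    - {"dp": [0, 0, 0], "turn": [0, 0, 0.05]}
    - {"dp": [0, 0, 0], "turn": [0, 0, 0.05]}

```text
t: 11.38
ee_pos: [0.5646, 0.0713, 0.1528]
eef_rot: [[-0.822, 0.569, 0.004], [0.569, 0.822, -0.002], [-0.004, 0.0, -1.0]]
ft_force: [0.2, -2.5, 5.9]
grip_width: 0.0117
gripper_force: 45.0
```

Emit:
apply_moves:
  series:
    - {"dp": [0, 0, 0], "turn": [0, 0, 0.03]}
    - {"dp": [0, 0, 0], "turn": [0, 0, 0.05]}
    - {"dp": [0, 0, 0], "turn": [0, 0, 0.05]}

```text
t: 11.75
ee_pos: [0.5634, 0.0724, 0.1509]
eef_rot: [[-0.762, 0.648, 0.001], [0.648, 0.762, 0.001], [-0.0, 0.001, -1.0]]
ft_force: [0.8, 0.1, -2.3]
grip_width: 0.0118
gripper_force: 45.0
```

Emit:
apply_moves:
  series:
    - {"dp": [0, 0, 0], "turn": [0, 0, 0.03]}
    - {"dp": [0, 0, 0], "turn": [0, 0, 0.05]}
    - {"dp": [0, 0, 0], "turn": [0, 0, 0.05]}

```text
t: 12.12
ee_pos: [0.5633, 0.0725, 0.1507]
eef_rot: [[-0.694, 0.72, 0.0], [0.72, 0.694, 0.0], [0.0, 0.001, -1.0]]
ft_force: [1.7, 0.9, -2.8]
grip_width: 0.0117
gripper_force: 45.0
```

The key dropped in at about 0.6 rad: z fell 2 mm and the force vanished. Now I'll push it home gradually.

Emit:
apply_moves:
  series:
    - {"dp": [0, 0, 0.004], "turn": [0, 0, 0]}
    - {"dp": [0, 0, 0.008], "turn": [0, 0, 0]}
    - {"dp": [0, 0, 0.012], "turn": [0, 0, 0]}
    - {"dp": [0, 0, 0.016], "turn": [0, 0, 0]}
    - {"dp": [0, 0, 0.016], "turn": [0, 0, 0]}

```text
t: 12.75
ee_pos: [0.5633, 0.0724, 0.1429]
eef_rot: [[-0.693, 0.721, 0.0], [0.721, 0.693, 0.0], [-0.0, 0.001, -1.0]]
ft_force: [3.2, 2.0, -1.5]
grip_width: 0.0119
gripper_force: 45.0
```

Emit:
apply_moves:
  series:
    - {"dp": [0, 0.001, 0.004], "turn": [0, 0, 0]}
    - {"dp": [0, 0.001, 0.008], "turn": [0, 0, 0]}
    - {"dp": [0, 0.001, 0.012], "turn": [0, 0, 0]}
    - {"dp": [0, 0.001, 0.016], "turn": [0, 0, 0]}
    - {"dp": [0, 0.001, 0.02], "turn": [0, 0, 0]}
    - {"dp": [0, 0.001, 0.024], "turn": [0, 0, 0]}
    - {"dp": [0, 0.001, 0.024], "turn": [0, 0, 0]}

```text
t: 13.62
ee_pos: [0.5634, 0.0726, 0.1307]
eef_rot: [[-0.693, 0.721, -0.0], [0.721, 0.693, 0.0], [0.0, -0.0, -1.0]]
ft_force: [2.2, 1.7, -3.0]
grip_width: 0.012
gripper_force: 45.0
```

Emit:
apply_moves:
  series:
    - {"dp": [0, 0.0005, 0.002], "turn": [0, 0, 0]}
    - {"dp": [0, 0.0005, 0.004], "turn": [0, 0, 0]}
    - {"dp": [0, 0.0005, 0.006], "turn": [0, 0, 0]}
    - {"dp": [0, 0.0005, 0.007], "turn": [0, 0, 0]}
    - {"dp": [0, 0.0005, 0.007], "turn": [0, 0, 0]}

```text
t: 14.25
ee_pos: [0.5635, 0.0727, 0.1275]
eef_rot: [[-0.693, 0.721, -0.001], [0.721, 0.693, -0.0], [0.0, -0.0, -1.0]]
ft_force: [0.6, 0.8, -1.3]
grip_width: 0.0117
gripper_force: 45.0
```

Emit:
apply_moves:
  series:
    - {"dp": [0, 0, 0.001], "turn": [0, 0, 0]}
    - {"dp": [0, 0, 0.002], "turn": [0, 0, 0]}
    - {"dp": [0, 0, 0.003], "turn": [0, 0, 0]}
    - {"dp": [0, 0, 0.003], "turn": [0, 0, 0]}

```text
t: 14.75
ee_pos: [0.5636, 0.0727, 0.1274]
eef_rot: [[-0.693, 0.721, -0.0], [0.721, 0.693, -0.0], [0.0, -0.001, -1.0]]
ft_force: [-4.1, 0.9, 7.9]
grip_width: 0.012
gripper_force: 45.0
```

The shoulder is home at z = 0.1274, resisting at 8–10 N. Next, turn clockwise toward the red marks.

Emit:
apply_moves:
  series:
    - {"dp": [0, 0, 0], "turn": [0, 0, 0.04]}
    - {"dp": [0, 0, 0], "turn": [0, 0, 0.08]}
    - {"dp": [0, 0, 0], "turn": [0, 0, 0.12]}
    - {"dp": [0, 0, 0], "turn": [0, 0, 0.16]}
    - {"dp": [0, 0, 0], "turn": [0, 0, 0.2]}
    - {"dp": [0, 0, 0], "turn": [0, 0, 0.24]}
    - {"dp": [0, 0, 0], "turn": [0, 0, 0.28]}
    - {"dp": [0, 0, 0], "turn": [0, 0, 0.32]}
    - {"dp": [0, 0, 0], "turn": [0, 0, 0.36]}
    - {"dp": [0, 0, 0], "turn": [0, 0, 0.36]}

```text
t: 16.0
ee_pos: [0.5637, 0.0725, 0.1274]
eef_rot: [[-0.045, 0.999, -0.0], [0.999, 0.045, -0.001], [-0.001, -0.0, -1.0]]
ft_force: [-4.4, 0.4, 7.8]
grip_width: 0.0117
gripper_force: 45.0
```

```bash
python3 -c "
from station import bot
import numpy as np
s=bot.get_state();print(s['moment'],s['ft_force'],s['ee_pos'],np.degrees(np.arctan2(s['eef_rot'][1,0],s['eef_rot'][0,0])))"
```

```text
[0.03130727 0.79776187 0.04797154] [-4.39632146  0.41175432  7.75450143] [0.56365431 0.0725496  0.12744693] 92.56815067182423
```

Emit:
apply_moves:
  series:
    - {"dp": [0, 0, 0], "turn": [0, 0, 0.02]}
    - {"dp": [0, 0, 0], "turn": [0, 0, 0.04]}
    - {"dp": [0, 0, 0], "turn": [0, 0, 0.056]}

```text
t: 16.38
ee_pos: [0.5635, 0.0726, 0.1274]
eef_rot: [[0.067, 0.998, -0.001], [0.998, -0.067, -0.001], [-0.001, -0.001, -1.0]]
ft_force: [-4.8, -0.3, 8.4]
grip_width: 0.0121
gripper_force: 45.0
```

```bash
python3 -c "
from station import bot
import numpy as np
s=bot.get_state();print(s['moment'],s['ft_force'],s['ee_pos'],np.degrees(np.arctan2(s['eef_rot'][1,0],s['eef_rot'][0,0])))"
```

```text
[0.0244532  0.9595232  0.23488207] [-4.81502628 -0.26489713  8.39149272] [0.56349626 0.07257574 0.12740884] 86.14565166594016
```

Emit:
apply_moves:
  series:
    - {"dp": [0, 0, 0], "turn": [0, 0, 0.015]}
    - {"dp": [0, 0, 0], "turn": [0, 0, 0.03]}
    - {"dp": [0, 0, 0], "turn": [0, 0, 0.03]}

```text
t: 16.75
ee_pos: [0.5635, 0.0726, 0.1274]
eef_rot: [[0.126, 0.992, -0.001], [0.992, -0.126, -0.001], [-0.001, -0.001, -1.0]]
ft_force: [-5.2, -1.1, 9.0]
grip_width: 0.0117
gripper_force: 45.0
```

```bash
python3 -c "
from station import bot
import numpy as np
s=bot.get_state();print(s['moment'],s['ft_force'],s['ee_pos'],np.degrees(np.arctan2(s['eef_rot'][1,0],s['eef_rot'][0,0])))"
```

```text
[-0.0330745   1.05518052  0.17243599] [-5.1784551  -1.08592899  8.95074378] [0.56345304 0.07260637 0.12743609] 82.74867136156607
```

Emit:
apply_moves:
  series:
    - {"dp": [0, 0, 0], "turn": [0, 0, 0.015]}
    - {"dp": [0, 0, 0], "turn": [0, 0, 0.03]}
    - {"dp": [0, 0, 0], "turn": [0, 0, 0.03]}

```text
t: 17.12
ee_pos: [0.5634, 0.0726, 0.1274]
eef_rot: [[0.185, 0.983, -0.001], [0.983, -0.185, -0.001], [-0.001, -0.001, -1.0]]
ft_force: [-5.5, 0.1, 8.0]
grip_width: 0.0115
gripper_force: 45.0
```

```bash
python3 -c "
from station import bot
import numpy as np
s=bot.get_state();print(s['moment'],s['ft_force'],s['ee_pos'],np.degrees(np.arctan2(s['eef_rot'][1,0],s['eef_rot'][0,0])))"
```

```text
[-0.0116172   1.07919338  0.13673738] [-5.53105331  0.14385485  7.98864927] [0.563402   0.07259654 0.12743712] 79.31334419442483
```

Emit:
apply_moves:
  series:
    - {"dp": [0, 0, 0], "turn": [0, 0, 0.01]}
    - {"dp": [0, 0, 0], "turn": [0, 0, 0.02]}
    - {"dp": [0, 0, 0], "turn": [0, 0, 0.02]}

```text
t: 17.5
ee_pos: [0.5634, 0.0726, 0.1274]
eef_rot: [[0.224, 0.975, -0.001], [0.975, -0.224, -0.001], [-0.001, -0.001, -1.0]]
ft_force: [-5.7, 0.7, 10.2]
grip_width: 0.0117
gripper_force: 45.0
```

```bash
python3 -c "
from station import bot
import numpy as np
s=bot.get_state();print(s['moment'],s['ft_force'],s['ee_pos'],np.degrees(np.arctan2(s['eef_rot'][1,0],s['eef_rot'][0,0])))"
```

```text
[-0.03811846  1.02606246  0.26594391] [-5.67867319  0.66347322 10.16584207] [0.56335412 0.07260562 0.127411  ] 77.04318372856402
```

Emit:
apply_moves:
  series:
    - {"dp": [0, 0, 0], "turn": [0, 0, 0.01]}
    - {"dp": [0, 0, 0], "turn": [0, 0, 0.02]}
    - {"dp": [0, 0, 0], "turn": [0, 0, 0.02]}

```text
t: 17.88
ee_pos: [0.5633, 0.0727, 0.1274]
eef_rot: [[0.262, 0.965, -0.001], [0.965, -0.262, -0.001], [-0.001, -0.001, -1.0]]
ft_force: [-5.2, 0.4, 8.6]
grip_width: 0.0118
gripper_force: 45.2
```

```bash
python3 - <<'E'
from station import bot,eyes
from h import *
s=bot.get_state();print(s['moment'],s['ft_force'],s['ee_pos'],np.degrees(np.arctan2(s['eef_rot'][1,0],s['eef_rot'][0,0])))
S,T=eyes.read_camera("side"),eyes.read_camera("top")
out=[]
for c in(S,T):
    x,y=proj(c,s["ee_pos"]+[0,0,.01]).astype(int)-[40,30]; print(x,y)
    out.append(cv2.resize(c["frame"][y:y+60,x:x+80,::-1],(400,300),interpolation=cv2.INTER_CUBIC))
cv2.imwrite("pics/turn.png",np.hstack(out))
E
```

```text
[0.02928114 1.03466205 0.6664519 ] [-5.17314365  0.4175874   8.56319882] [0.56333296 0.07265732 0.12740401] 74.81641557092829
280 172
220 207
```

View pics/turn.png

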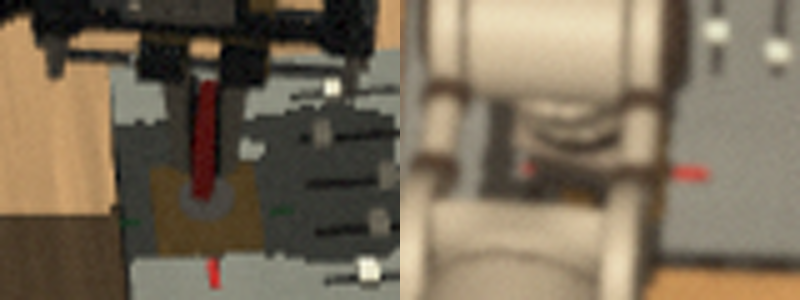

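The moment jumped to 0.67 N m, so the barrel is at its stop. The side crop shows the bow running front-to-back toward the red mark, a little past it because of slot play. I'll turn back within that play to line the bow up, ease the press and release.

Emit:
apply_moves:
  series:
    - {"dp": [0, 0, 0], "turn": [0, 0, -0.025]}
    - {"dp": [0, 0, -0.001], "turn": [0, 0, -0.05]}
    - {"dp": [0, 0, -0.002], "turn": [0, 0, -0.076]}
    - {"dp": [0, 0, -0.002], "turn": [0, 0, -0.076]}
    - {"dp": [0, 0, -0.002], "turn": [0, 0, -0.076]}

```text
t: 18.6
ee_pos: [0.5639, 0.0724, 0.1274]
eef_rot: [[0.116, 0.993, 0.001], [0.993, -0.116, -0.001], [-0.001, 0.001, -1.0]]
ft_force: [-0.0, -1.2, 3.6]
grip_width: 0.012
gripper_force: 45.0
```

```bash
python3 - <<'E'
from station import bot,eyes
from h import *
s=bot.get_state();print(s['moment'],s['ft_force'],s['ee_pos'],np.degrees(np.arctan2(s['eef_rot'][1,0],s['eef_rot'][0,0])))
E
```

```text
[-0.32395824  0.05735263  0.02049333] [-0.03148749 -1.18931464  3.64127414] [0.56394472 0.07242526 0.12744477] 83.36273368348384
```

Emit:
apply_moves:
  series:
    - {"dp": [0, 0, 0], "turn": [0, 0, 0]}
    - {"dp": [0, 0, 0], "turn": [0, 0, 0]}
    - {"dp": [0, 0, 0], "turn": [0, 0, 0]}
    - {"dp": [0, 0, 0], "turn": [0, 0, 0]}
    - {"dp": [0, 0, 0], "turn": [0, 0, 0]}
    - {"dp": [0, 0, 0], "turn": [0, 0, 0]}
  jaw: 0.5
  newtons: 10

```text
t: 19.35
ee_pos: [0.5637, 0.0728, 0.1271]
eef_rot: [[0.115, 0.993, -0.0], [0.993, -0.115, 0.0], [0.0, -0.0, -1.0]]
ft_force: [0.4, 0.1, 0.2]
grip_width: 0.0461
gripper_force: 0.0
```

Emit:
apply_moves:
  series:
    - {"dp": [0, 0, -0.04], "turn": [0, 0, 0]}
    - {"dp": [0, 0, -0.1], "turn": [0, 0, 0]}
    - {"dp": [0, 0, -0.2], "turn": [0, 0, 0]}
    - {"dp": [-0.1, 0, -0.28], "turn": [0, 0, 0]}
    - {"dp": [-0.2, 0, -0.28], "turn": [0, 0, 0]}
    - {"dp": [-0.32, 0, -0.28], "turn": [0, 0, 0]}
    - {"dp": [-0.44, 0, -0.28], "turn": [0, 0, 0]}
    - {"dp": [-0.5, 0, -0.28], "turn": [0, 0, 0]}
    - {"dp": [-0.5, 0, -0.28], "turn": [0, 0, 0]}

```text
t: 20.48
ee_pos: [0.5346, -0.1774, 0.2669]
eef_rot: [[0.118, 0.993, -0.0], [0.993, -0.118, 0.0], [0.0, -0.0, -1.0]]
ft_force: [-0.1, 0.4, -0.5]
grip_width: 0.0454
gripper_force: 0.0
```

```bash
python3 - <<'E'
from station import bot,eyes
from h import *
s=bot.get_state();print(s['ft_force'],s['ee_pos'],s['grip_width'])
S,T=eyes.read_camera("side"),eyes.read_camera("top")
out=[]
for c in(S,T):
    x,y=proj(c,[.5635,.0725,.13]).astype(int)-[33,35]; print(x,y)
    out.append(cv2.resize(c["frame"][y:y+60,x:x+66,::-1],(400,364),interpolation=cv2.INTER_CUBIC))
cv2.imwrite("pics/end.png",np.hstack(out))
for c,n in((S,"S"),(T,"T")):
    # model of the bow top ends, home on the marks (yaw 86.2), and shoulder
    d=np.array([.0665,.9978,0])*.03
    print(n,[proj(c,np.array([.5635,.0725,.169])+k*d).round(1).tolist() for k in(-1,1)])
E
```

```text
[-0.0734566   0.39452742 -0.4613207 ] [ 0.53458516 -0.17736636  0.26692321] 0.045431808102962434
287 168
228 202
S [[321.8, 201.8], [319.8, 187.5]]
T [[269.9, 235.7], [250.1, 234.9]]
```

View pics/end.png

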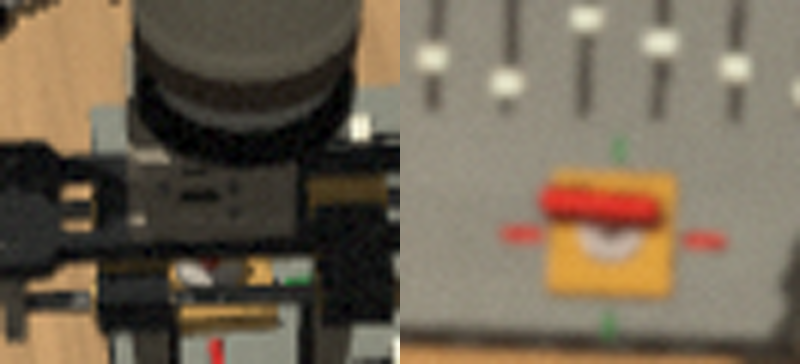

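The top crop shows the key home on the plate, with the bow nearly parallel to the red marks: bow about (252–271, 235), marks at row ~241. I'll check the angle numerically before handing in.

```bash
python3 - <<'E'
from station import eyes
from h import *
T=eyes.read_camera("top");I=T["frame"].astype(float);x0,y0=244,222
w=np.clip(I[y0:y0+28,x0:x0+40,0]-I[y0:y0+28,x0:x0+40,1]-90,0,None)
n,l,st,ce=cv2.connectedComponentsWithStats((w>0).astype(np.uint8)); 
for k in range(1,n):
    if st[k,4]<3: continue
    ys,xs=np.nonzero(l==k);ww=w[ys,xs];m=np.array([np.average(xs,weights=ww)+x0,np.average(ys,weights=ww)+y0])
    C=np.cov(np.c_[xs,ys].T,aweights=ww) if len(xs)>2 else None
    v=np.linalg.eigh(C)[1][:,1]; a=onz(T,m+8*v,.169);b=onz(T,m-8*v,.169);d=a-b
    print(st[k].tolist(),m.round(2),onz(T,m,.169).round(4),onz(T,m,.08).round(4),"yaw",np.degrees(np.arctan2(d[1],d[0]))%180)
E
```

```text
[7, 11, 20, 5, 82] [260.46 235.07] [0.5641 0.071  0.169 ] [0.5835 0.0788 0.08  ] yaw 83.2758101967007
[2, 18, 5, 1, 5] [247.71 240.  ] [0.5498 0.1096 0.169 ] [0.5685 0.1195 0.08  ] yaw 88.56037745837861
[32, 19, 5, 2, 7] [277.53 241.04] [0.5444 0.0196 0.169 ] [0.5628 0.0246 0.08  ] yaw 88.96896969486014
```

```bash
python3 -c "
from station import bot
print(bot.close_job())"
```

```text
the job is handed in; nothing more can be done
None
```

The red key is fully home in the brass switch, turned clockwise to its stop and released, with its bow about 3° past the line of the two red marks (within the slot's play). The job was handed in after about 21 s, no result came back, and I touched nothing else on the bench.

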